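# Turn over the face-down slide tray with a spatula

## Task

One of the three shallow aluminium slide trays on the lower step of the grey draining board lies face down. Take the spatula, slide its blade under the free front edge of that tray and tip the tray over onto the upper step, so that it lies flat there face up (the side with the raised rails). Do not touch the trays with the gripper, leave the other two trays and the things around in place, and finally put the spatula back leaning in its stand as it was.

Things in the scene. Friction and masses are not known exactly. Their poses are not given: they have to be found in the camera images.
- step_edge (a point): On the grey draining board, middle of the upper edge of its step. x: turning direction, level, from lower to upper step, square to the edge; y: along the edge; z up. Upper step: flat deck at z = 0 here, 30 mm above the bench, x 0 to 112 mm. Lower step: floor at z = -24 mm, x -102 to 0. The step's upright face (x = 0) stops a tray's far edge while its front edge is lifted
- board: The draining board (fixed; place and heading vary), 244 mm along y; origin at bench height under step_edge, same axes. The lower step has 3 places, centres at y = -78, 0, 78 mm; in each, two rails (8 mm wide, along x, centred 28 mm either side, tops 16 mm above the bench) carry a tray: under it runs a channel 48 mm wide, 10 mm high, open at the front (-x)
- tray_down_mid (a point): Centre of the tray that lies face down, in any of the three places, 48 to 51 mm before the step edge, 21.5 mm above the bench. Lifted at its front and pushed some 20 degrees past upright against the step, it falls over onto the upper step by itself, its centre then 20 to 31 mm beyond the edge
- tray_down: The same tray and point: 90 mm (x, along the board's x) x 64 mm (y) x 11 mm, about 90 g, aluminium. z points out of its face: down at the start, up once turned. A 6 mm plate; on the face a rail 5 mm wide and 5 mm high along each long edge and four 2.5 mm cross ribs between; the other side is plain
- tray_up_1_mid (a point): Centre of a second, equal tray that lies face up on the lower step: leave it there
- tray_up_2_mid (a point): Centre of the third, equal tray that lies face up on the lower step: leave it there
- spatula: Loose spatula, 178 mm long, 90 g. Origin: middle of the blade's rear edge, underside; x along the blade to its tip, y across, z out of its upper side. Steel blade 60 mm long, 36 wide, 2.5 thick. The handle runs back from it, rising 20 degrees from the blade's plane: neck 30 mm, then wooden grip 95 long, 18 wide (y), 16 high. In the stand the blade points 42 degrees below level
- spatula_grip (a point): The place to pinch the spatula across its 18 mm width: on the grip's axis, at x = -78.5, y = 0, z = 32.8 mm in the spatula's frame (85 mm back along the handle); axes as the spatula's
- spatula_tip (a point): Middle of the blade's tip edge, underside: x = 60, y = 0, z = 0 mm in the spatula's frame
- stand: Low steel stand (fixed; place and heading vary), base 130 x 80 x 6 mm, origin under it at bench height; x: level heading of the leaning spatula, z up. A toe lip 20 mm high, leaning outwards, stops the blade's tip; two upright rods (20 mm apart, 76 mm high) with a cross rod carry the neck; handle above them at 62 degrees. The spatula lifts straight up out of it and goes back straight down
- stand_grip (a point): Fixed to the stand: where the spatula's grip point is when it rests in the stand (at the start the two coincide)
- stand_toe (a point): Fixed to the stand: where the middle of the blade's tip edge is when the spatula rests in the stand
- wax_jar: Bystander: round jar with a lid, 70 mm wide, 84 mm tall, fixed; origin under it
- dye_bottle: Bystander: small dropper bottle, 27 mm wide, 88 mm tall, loose; origin under it
- torch: Bystander: pocket torch lying down, 88 mm long, 34 mm thick, loose; origin under it
- hex_dish: Bystander: shallow six-sided dish, 99 mm wide, 24 mm high, fixed; origin under it
- wax_lump: Bystander: lump of wax, about 43 mm, fixed; origin under it
- thermometer: Bystander: probe thermometer lying down, 179 mm long, 12 mm high, loose; origin under it
- tray_up_1: The second tray as a body, z axis out of its face (up)
- tray_up_2: The third tray as a body, z axis out of its face (up)
Things that resemble listed ones, but are neither listed nor needed, are in the scene too. There is more than one size of the spatula; the one meant has the size given above.

How it is judged:
On the way, in this order (a step that is already met when the one before it is completed fails the run):
1. the spatula is held and lifted clear of its stand (distance between spatula_grip and stand_grip above 0.08 m and contact force between the fingers and spatula above 1 N), for 0.1 s.
2. the face-down tray is tilted up by the held spatula's push (angle between tray_down's own z axis and vertical between 0.9 and 2.6 rad and contact force between spatula and tray_down above 0.03 N and contact force between the fingers and spatula above 1 N), for 0.1 s.
3. the tray lies face up and flat on the upper step, clear of the spatula (angle between tray_down's own z axis and vertical below 0.12 rad and x of tray_down_mid in the frame of step_edge between 0.01 and 0.09 m and y of tray_down_mid in the frame of step_edge between -0.095 and 0.095 m and z of tray_down_mid in the frame of step_edge between 0.002 and 0.01 m and contact force between spatula and tray_down below 0.02 N), for 0.2 s.
At the end, for the whole second after the job is handed in: The tray lies still, flat (within 7 degrees) and face up on the board's upper step, its centre 10 to 90 mm beyond the step edge and within 95 mm of the edge's middle; the spatula leans at rest in its stand, grip point within 20 mm and blade tip within 15 mm of their places there (angle between tray_down's own z axis and vertical below 0.12 rad and x of tray_down_mid in the frame of step_edge between 0.01 and 0.09 m and y of tray_down_mid in the frame of step_edge between -0.095 and 0.095 m and z of tray_down_mid in the frame of step_edge between 0.002 and 0.01 m and linear speed of each of tray_down, spatula below 0.02 m/s and distance between spatula_grip and stand_grip below 0.02 m and distance between spatula_tip and stand_toe below 0.015 m); the robot touches nothing.
It fails at once if the gripper touches a tray (contact force between any of the fingers, the arm and tray_down above 0.5 N or contact force between any of the fingers, the arm and tray_up_1 above 0.5 N or contact force between any of the fingers, the arm and tray_up_2 above 0.5 N).
It fails at once if another tray is shifted by more than 15 mm (distance of any of tray_up_1_mid, tray_up_2_mid from where it was at the start of the episode above 0.015 m).
It fails at once if a loose bystander is shifted by more than 30 mm (distance of any of dye_bottle, torch, thermometer from where it was at the start of the episode above 0.03 m).
It also fails if it takes over 61 s, if anything falls off the work surface, if the arm or the gripper's body presses on something with over 40 N, if the wrist force passes 120 N, or if a joint passes its speed limit or range.

## Robot

A 6-joint arm with a two-finger parallel gripper is mounted at the origin on a cart in front of the work surface, level with it; the furniture and walls round the work are solid. World frame = base frame: x ahead of the robot, y to its left, z up, the work surface at z = 0. Lengths are in m, angles in rad, forces in N, time in s.
With the tool pointing down it reaches from about 0.225 to 0.725 m from the base axis. Payload 3.1 kg.
Tool frame: the origin (TCP) lies midway between the tips of the shut fingers; the grasp point (between the pads) lies 19 mm behind it (manip.grasp_offset is the distance from the TCP to the grasp point, in m); z points along the fingers, y is the direction in which the jaws open and shut (so a half turn about z gives the same grasp; the last joint's range is limited). The gripper opens to 85 mm and grips with 20 to 120 N. Pads are 22 mm wide; open, the fingers measure 114 mm over their backs; the gripper's body (76 mm by 85 mm) begins 54 mm behind the grasp point. The pads swing forward as they close: fully open they stand 13 mm farther back than shut.
Start: joints at [-1.384, 0.048, 0.099, 1.622, 0, 1.443], TCP at [0.163, -0.499, 0.203] pointing down, gripper open.
Joint ranges: [-2.91, 2.91], [-0.99, 1.94], [-1.21, 1.42], [-2.12, 2.29], [-1.49, 1.47], [-3.14, 3.14]. Speed limits (rad/s): [2.79, 2.79, 3.14, 3.14, 3.14, 3.14].

## Interface

Orientations are given as a rotation vector (axis times angle).
In Python, from bench import manip gives the robot as it stands. Calls block until the motion is done:
- manip.reach(position, orientation): joint-space move of the TCP to a pose.
- manip.servo_line(position, velocity=0.15, rotation=None, force_limit=None): straight line of the TCP; rotation=None keeps the orientation; velocity is the mean speed in m/s. With force_limit (N) it stops when the force on the tool has changed by that much, and returns True; else False.
- manip.set_joints(angles): joint-space move.
- manip.gripper_to(opening): finger opening in m; the grip force is fixed at half the most; returns when the fingers have stopped.
- manip.sleep(seconds).
- manip.inverse_kinematics(position, orientation): joint angles nearest the present ones, or None.
- manip.capture(name): name is "scene" or "top" or "wrist"; returns a dict with "color" (420x560x3 uint8, blue, green, red), "mtx" (3x3 intrinsics, pixels), "xyz" and "orientation" of the camera in the world; the wrist camera has in their place "mount" (4x4, takes a point from camera to tool coordinates, whose origin is the TCP and whose axes are the flange's). Camera axes: x right, y down, z forward; pixel columns grow to the right and rows downward; lengths in m; the calibration is good to about 2 mm. A picture is of the moment at which its call begins: read the wrist's pose just before it. There is no depth.
A pose or a line that the arm cannot do raises manip.PlanningError and nothing moves.
- manip.job_done(): hands the job in, once; it reports no verdict.
Trained networks look in the newest picture that a camera, given by its name, has taken for a name from the list of things; names that differ only in an ending like _2 or _b are one class to them, and where a whole thing is asked for, a point or a joint stands for the part that bears it (a point fixed in the world has none). Each returns a list of dicts, best first, with "confidence" (0 to 1); they miss things now and then, are a little off and sometimes report something else, mostly with a low value. They report only what shows in the picture. A call takes as long as a camera call. They do not tell look-alikes from the thing itself.
- manip.search_frame(label, camera): "centre" ([x, y, z] in m, in world coordinates, good to about 4 mm: the middle of the surface that is visible of it).
Readings, each from a call of its own:
- manip.get_time_s(): time.
- manip.get_q(): joint angles.
- manip.get_joint_vel(): joint speeds.
- manip.get_tau(): joint torques, N m.
- manip.get_position(): TCP position.
- manip.get_eef_rot(): TCP orientation.
- manip.get_ft_force(): force on the tool from outside, world axes, zero at the start.
- manip.get_ft_torque(): the same for the moment, N m.
- manip.get_opening(): finger opening in m.
Only numpy, scipy, OpenCV 4.12 (cv2) and the standard library are available. Lean on these libraries where they do the work, as an engineer would, in place of code of your own. Each camera call takes 0.05 s, during which the arm holds its last target.

## Working session

There is one attempt and no reset: what is moved stays moved. The work goes in short steps, each a Python script; the robot and the scene stay as the last script left them, time stands still between calls to the robot, and variables do not carry over. Pictures are saved under pics/ and viewed, and the job is handed in when it is done.

```bash
ls; mkdir -p pics
python3 - <<'E'
from bench import manip
import cv2
for n in ["scene","top","wrist"]:
    c=manip.capture(n); cv2.imwrite(f"pics/{n}0.png",c["color"])
    print(n,c["mtx"].tolist(),c.get("xyz"),c.get("orientation"),c.get("mount"))
print(manip.get_time_s(),manip.get_position(),manip.get_eef_rot(),manip.grasp_offset)
for cam in ["scene","top"]:
  for l in ["spatula","stand","board","tray_down","tray_up_1","wax_jar","dye_bottle","torch","hex_dish","wax_lump","thermometer"]:
    r=manip.search_frame(l,cam); print(cam,l,[(round(d["confidence"],2),[round(float(v),3) for v in d["centre"]]) for d in r])
print(manip.get_time_s())
E
```

```text
pics
scene [[525.3044580694107, 0.0, 278.2081945168236], [0.0, 525.3044580694107, 209.90395680718896], [0.0, 0.0, 1.0]] [-0.36506502  0.72558432  1.3386877 ] [-1.32849511  2.29628029 -0.85946492] None
top [[460.7002857351175, 0.0, 279.5882620035], [0.0, 460.7002857351175, 210.00656605865248], [0.0, 0.0, 1.0]] [0.24276071 0.21312604 1.64021091] [-2.09045439  2.12604233 -0.2248403 ] None
wrist [[326.3251483432238, 0.0, 280.96765885918296], [0.0, 326.3251483432238, 213.70135062494924], [0.0, 0.0, 1.0]] None None [[-1.39887517e-03 -9.61098881e-01 -2.76200985e-01  6.88994731e-02]
 [ 9.99998664e-01 -1.57792088e-03  4.26011117e-04 -2.97648345e-05]
 [-8.45262109e-04 -2.76200020e-01  9.61099805e-01 -1.70089893e-01]
 [ 0.00000000e+00  0.00000000e+00  0.00000000e+00  1.00000000e+00]]
0.15 [ 0.16245193 -0.49866502  0.20205248] [-3.10087184e+00 -4.92237852e-01  7.22208457e-05] 0.0187
scene spatula [(0.72, [0.435, 0.731, 0.014]), (0.46, [0.384, 0.197, 0.035])]
scene stand [(0.61, [0.453, 0.358, 0.007])]
scene board [(0.66, [0.508, 0.139, 0.03])]
scene tray_down [(0.73, [0.46, 0.02, 0.029])]
scene 
[... 210 characters left out ...]
scene hex_dish [(0.65, [0.767, -0.245, 0.009])]
scene wax_lump [(0.49, [0.382, 0.198, 0.033])]
scene thermometer [(0.47, [0.487, 0.593, 0.008])]
top spatula [(0.24, [0.465, 0.362, 0.047])]
top stand [(0.7, [0.452, 0.363, 0.006])]
top board [(0.64, [0.519, 0.132, 0.027])]
top tray_down [(0.95, [0.46, 0.026, 0.025])]
top tray_up_1 [(0.64, [0.617, 0.043, 0.023]), (0.56, [0.537, 0.034, 0.022])]
top wax_jar [(0.88, [0.669, 0.353, 0.083])]
top dye_bottle [(0.47, [0.751, -0.019, 0.052])]
top torch [(0.69, [0.383, -0.302, 0.023])]
top hex_dish [(0.46, [0.524, 0.126, 0.03])]
top wax_lump [(0.62, [0.39, 0.199, 0.033])]
top thermometer [(0.43, [0.467, 0.365, 0.043]), (0.35, [0.538, 0.034, 0.025])]
1.25
```

View pics/scene0.png

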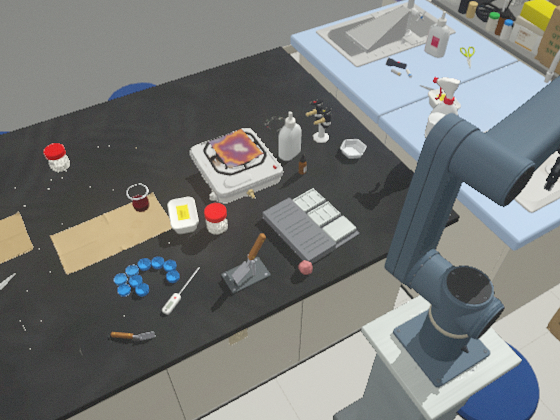

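View pics/top0.png

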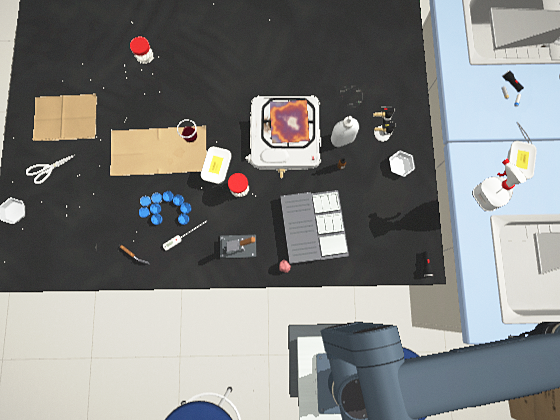

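The scene shows the board at pixel (310,225), the stand with the leaning spatula at (247,265), and a smaller look-alike spatula lying at (130,336). I'm zooming in on these areas.

Run:
```python
import cv2
a=cv2.imread("pics/scene0.png"); b=cv2.imread("pics/top0.png")
cv2.imwrite("pics/sc_crop.png",cv2.resize(a[180:310,210:370],None,fx=5,fy=5,interpolation=cv2.INTER_CUBIC)[:600,:800])
cv2.imwrite("pics/top_crop.png",cv2.resize(b[180:280,210:360],None,fx=5.3,fy=5.3,interpolation=cv2.INTER_CUBIC))
```

```text
(no output)
```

View pics/sc_crop.png

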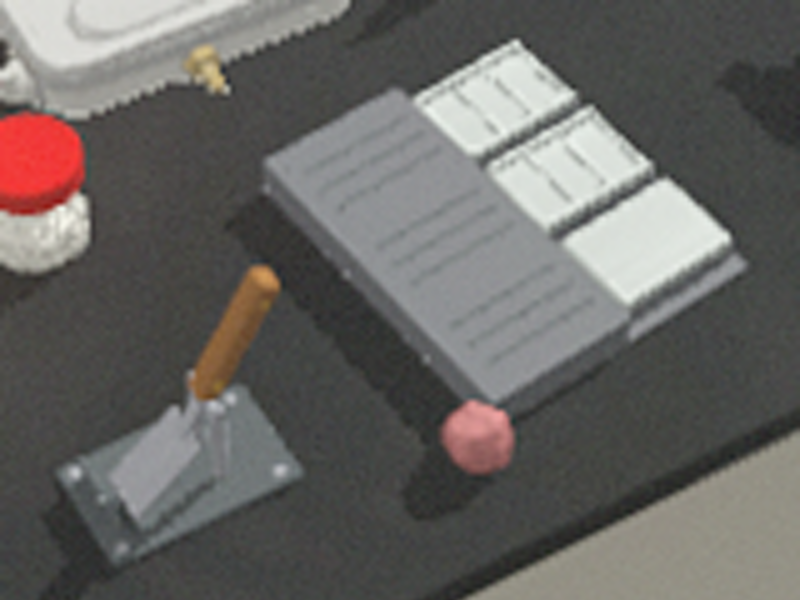

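View pics/top_crop.png

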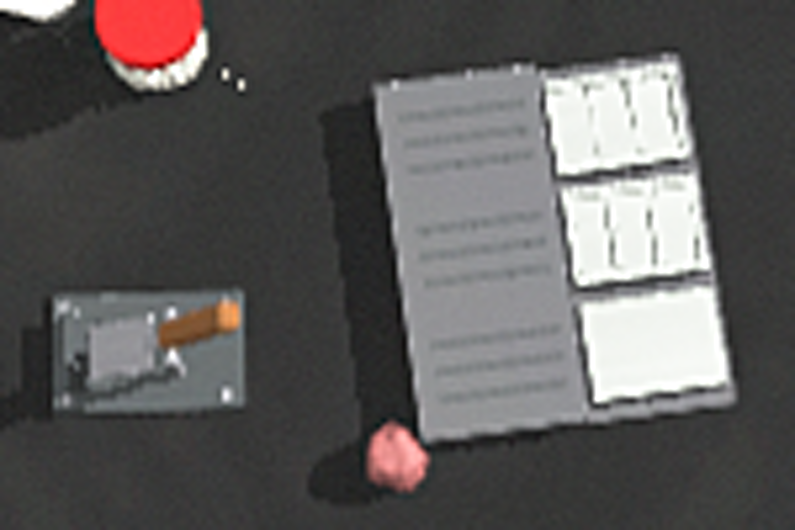

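Upper step is towards +y and the face-down tray is in the place nearest the robot, around (0.46, 0.026). The spatula stands at about (0.46, 0.36) with its blade towards +y. Next I'll take close wrist views to fit these poses.

```bash
cat > h.py <<'E'
from bench import manip
import numpy as np, cv2
from scipy.spatial.transform import Rotation as R
def cam(name):
    if name=="wrist":
        p=np.array(manip.get_position()); r=R.from_rotvec(manip.get_eef_rot()).as_matrix()
        c=manip.capture(name); T=np.eye(4);T[:3,:3]=r;T[:3,3]=p
        T=T@np.array(c["mount"])
    else:
        c=manip.capture(name);T=np.eye(4);T[:3,:3]=R.from_rotvec(c["orientation"]).as_matrix();T[:3,3]=c["xyz"]
    return c["color"],np.array(c["mtx"]),T
def save(tag,name):
    im,K,T=cam(name); cv2.imwrite(f"pics/{tag}.png",im); np.savez(f"pics/{tag}.npz",K=K,T=T,im=im); return im,K,T
def load(tag):
    d=np.load(f"pics/{tag}.npz"); return d["im"],d["K"],d["T"]
def proj(P,K,T):
    P=np.atleast_2d(P); c=(P-T[:3,3])@T[:3,:3]; u=c@K.T; return u[:,:2]/u[:,2:]
def ray(uv,z,K,T):
    d=T[:3,:3]@np.linalg.solve(K,[uv[0],uv[1],1]); s=(z-T[2,3])/d[2]; return T[:3,3]+s*d
def rotm(zdir,ydir):
    z=np.array(zdir,float);z/=np.linalg.norm(z);y=np.array(ydir,float);y-=z*(y@z);y/=np.linalg.norm(y)
    return np.column_stack([np.cross(y,z),y,z])
def rv(m): return R.from_matrix(m).as_rotvec()
E
python3 - <<'E'
from h import *
for nm,p in [("board",(0.47,0.0,0.25)),("stand",(0.46,0.3,0.3))]:
    for s in (1,-1):
        m=rotm([0,0,-1],[s,0,0]); q=manip.inverse_kinematics(p,rv(m)); print(nm,s,None if q is None else np.round(q,2))
E
```

```text
board 1 [-0.14 -0.08  0.07  1.72  0.    1.43]
board -1 [-0.14 -0.08  0.07  1.72  0.   -1.71]
stand 1 [0.46 0.16 0.42 1.83 0.   2.03]
stand -1 [ 0.46  0.16  0.42  1.83  0.   -1.12]
```

Run:
```python
from h import *
m=rv(rotm([0,0,-1],[1,0,0]))
manip.reach([0.50,0.10,0.22],m); save("w1","wrist")
for l in ["tray_down","tray_up_1","board","stand"]:
    r=manip.search_frame(l,"wrist"); print(l,[(round(d["confidence"],2),[round(float(v),3) for v in d["centre"]]) for d in r])
manip.reach([0.45,0.33,0.25],m); save("w2","wrist")
for l in ["stand","stand_grip","spatula","spatula_grip","spatula_tip","stand_toe"]:
    r=manip.search_frame(l,"wrist"); print(l,[(round(d["confidence"],2),[round(float(v),3) for v in d["centre"]]) for d in r])
print(manip.get_time_s())
```

```text
tray_down [(0.79, [0.464, 0.03, 0.026])]
tray_up_1 [(0.95, [0.536, 0.037, 0.019]), (0.71, [0.618, 0.047, 0.022])]
board [(0.72, [0.528, 0.133, 0.028])]
stand []
stand [(0.79, [0.458, 0.371, 0.008])]
stand_grip [(0.81, [0.46, 0.37, 0.008]), (0.67, [0.667, 0.355, 0.082])]
spatula [(0.83, [0.465, 0.348, 0.078]), (0.33, [0.596, 0.067, 0.022]), (0.2, [0.46, 0.371, 0.007])]
spatula_grip [(0.94, [0.468, 0.348, 0.085]), (0.7, [0.663, 0.357, 0.082]), (0.53, [0.752, -0.013, 0.034])]
spatula_tip [(0.74, [0.468, 0.346, 0.082])]
stand_toe [(0.72, [0.462, 0.367, 0.007])]
5.2333
```

View pics/w1.png

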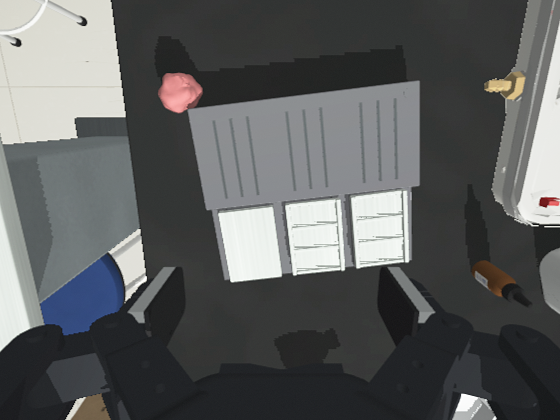

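View pics/w2.png

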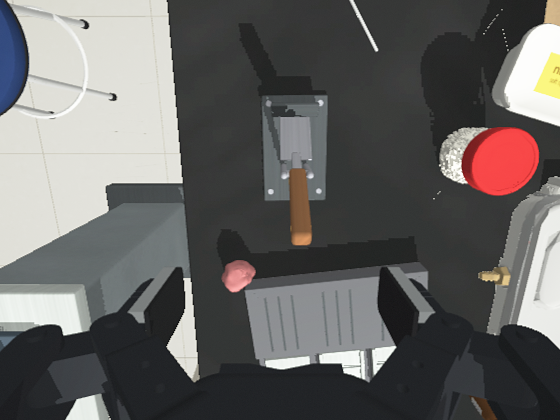

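w1: deck top corners are near (190,107), (419,82), (419,185) and (207,209), and the plain face-down tray is at (250,243). w2: the stand base corners are near (262,96), (327,96), (325,199) and (264,199), with the grip end at (301,240). I'm zooming in to read the corners accurately.

Run:
```python
from h import *
a=load("w1")[0]; b=load("w2")[0]
cv2.imwrite("pics/w1z.png",cv2.resize(a[70:295,170:440],None,fx=2.66,fy=2.66,interpolation=cv2.INTER_CUBIC))
cv2.imwrite("pics/w2z.png",cv2.resize(b[80:260,200:400],None,fx=3.3,fy=3.3,interpolation=cv2.INTER_CUBIC))
```

```text
(no output)
```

View pics/w1z.png

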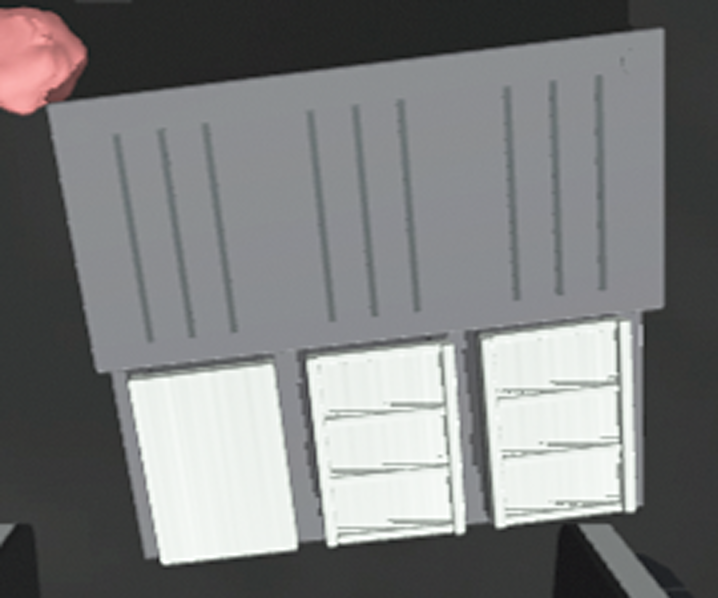

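View pics/w2z.png

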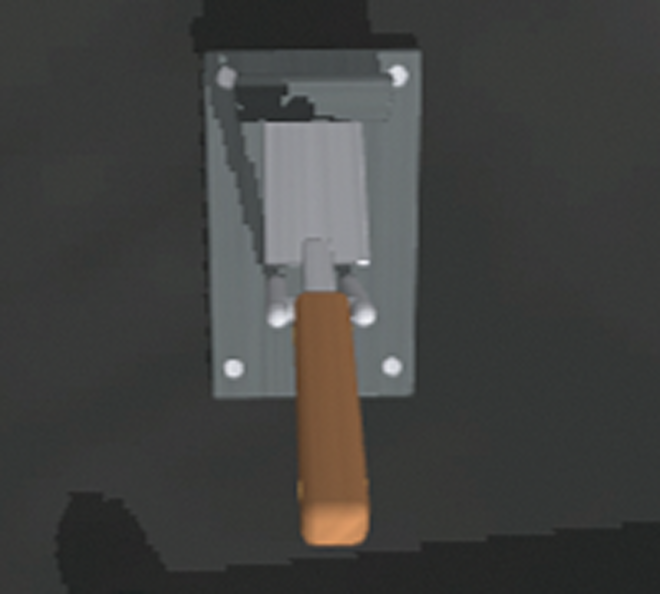

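```bash
cat > fit.py <<'E'
from h import *
from scipy.optimize import least_squares
_,K1,T1=load("w1"); _,K2,T2=load("w2")
def rect(z1,off,s,z,K,T): return np.array([ray(np.array(p)/s+off,z,K,T) for p in z1])
def fit2(P,L):
    def f(v):
        c,s=np.cos(v[2]),np.sin(v[2]); return (L@np.array([[c,s],[-s,c]])+v[:2]-P[:,:2]).ravel()
    r=least_squares(f,[P[:,0].mean(),P[:,1].mean(),1.57]); return r.x,np.round(f(r.x)*1000,1)
D=rect([(50,104),(664,29),(664,306),(97,371)],[170,70],2.66,.03,K1,T1)
b,res=fit2(D,np.array([[.112,.122],[.112,-.122],[0,-.122],[0,.122]])); print("step_edge",b,res)
Tr=rect([(128,379),(273,362),(297,549),(163,563)],[170,70],2.66,.027,K1,T1)
t,res=fit2(Tr,np.array([[.045,.032],[.045,-.032],[-.045,-.032],[-.045,.032]])); print("tray",t,res)
c,s=np.cos(b[2]),np.sin(b[2]); print("tray in board",np.array([[c,s],[-s,c]])@(t[:2]-b[:2]))
S=rect([(204,52),(421,50),(413,396),(213,398)],[200,80],3.3,.006,K2,T2)
st,res=fit2(S,np.array([[.065,.04],[.065,-.04],[-.065,-.04],[-.065,.04]])); print("stand",st,res)
# spatula
def hp(d,n,y):  # along handle, normal, lateral
    a=np.radians(20); o=np.array([-78.5+85*np.cos(a),0,32.8-85*np.sin(a)])
    return (o+d*np.array([-np.cos(a),0,np.sin(a)])+n*np.array([np.sin(a),0,np.cos(a)])+np.array([0,y,0]))/1000
L=np.array([[.06,.018,.0025],[.06,-.018,.0025],[0,-.018,.0025],hp(30,8,9),hp(30,8,-9),hp(125,8,9),hp(125,8,-9),hp(125,-8,9),hp(125,-8,-9)])
uv=np.array([(264,122),(362,122),(369,264),(299,294),(349,292),(302,508),(368,504),(304,543),(367,543)])/3.3+[200,80]
def sp(v): 
    return R.from_euler("ZY",[v[3],v[4]]).as_matrix(),v[:3]
def f(v):
    m,o=sp(v); return np.r_[(proj(L@m.T+o,K2,T2)-uv).ravel(),(v[4]-np.radians(42))*200]
r=least_squares(f,[.46,.36,.06,1.57,.73]); print("spatula",r.x,np.degrees(r.x[4]),np.round(r.fun,1))
m,o=sp(r.x); print("grip",m@[-.0785,0,.0328]+o,"tip",m@[.06,0,0]+o)
c,s=np.cos(st[2]),np.sin(st[2])
for p in ([-.0785,0,.0328],[.06,0,0]): print("in stand",np.array([[c,s],[-s,c]])@((m@p+o)[:2]-st[:2]))
E
python3 fit.py
```

```text
step_edge [0.5342976  0.08309386 1.68333576] [-1.9  0.9  1.2  1.4  1.3 -1.3 -0.6 -1. ]
tray [0.46312039 0.02521355 1.68896926] [-0.2  0.2  0.3  0.3  0.7  0.  -0.8 -0.5]
tray in board [-0.04952083  0.07722702]
stand [0.46655858 0.36194891 1.58102166] [-0.7  0.4  0.8  0.7  0.4 -0.5 -0.5 -0.6]
spatula [0.4670448  0.35340027 0.03901574 1.57593529 0.72980627] 41.81481893518374 [ 0.5  1.8  0.   1.6  0.2 -1.1 -1.4 -1.8  0.3 -1.3  0.1 -0.7  1.   0.4
 -0.8  0.7  0.2  0.6 -0.6]
grip [0.46723308 0.31676301 0.11579963] tip [ 0.46681499  0.3981179  -0.00098777]
in stand [-0.04519043 -0.00021243]
in stand [ 0.03616448 -0.00062624]
```

```bash
cat >> fit.py <<'E'
print("---")
def g(v):
    m=R.from_euler("ZY",[v[2],np.radians(42)]).as_matrix(); o=np.array([v[0],v[1],.0065+.06*np.sin(np.radians(42))]); return (proj(L@m.T+o,K2,T2)-uv).ravel()
r=least_squares(g,[.46,.36,1.57]);print(r.x,np.round(r.fun,1))
m=R.from_euler("ZY",[r.x[2],np.radians(42)]).as_matrix(); o=np.array([r.x[0],r.x[1],.0065+.06*np.sin(np.radians(42))])
print("grip",m@[-.0785,0,.0328]+o,"tip",m@[.06,0,0]+o)
E
python3 fit.py | sed -n '/---/,$p'
python3 - <<'E'
from h import *
st=1.581; h=np.array([np.cos(st),np.sin(st),0]); left=np.array([-np.sin(st),np.cos(st),0])
bd=1.686; hb=np.array([np.cos(bd),np.sin(bd),0]); lb=np.array([-np.sin(bd),np.cos(bd),0])
G=np.array([.467,.3165,.1225]); q0=np.array(manip.get_q())
for tilt in (0,15,30,42):   # tool z in stand = -z + tilt backwards
  for s in (1,-1):
    a=np.radians(tilt); z=np.array([0,0,-1])*np.cos(a)-h*np.sin(a)
    m=rotm(z,-s*left); q=manip.inverse_kinematics(G+z*.0187,rv(m))
    # use: blade level: tool rotated by 42 nose up
    b=np.radians(42-tilt); zb=np.array([0,0,-1])*np.cos(b)+hb*np.sin(b)
    out=[]
    for g in ([.463+.0,-.15,.045],[.47,.0,.15]):
        g=np.array(g); mb=rotm(zb,-s*lb); qq=manip.inverse_kinematics(g+zb*.0187,rv(mb)); out.append(None if qq is None else np.round(qq,2))
    print(tilt,s,None if q is None else np.round(q,2),out)
E
```

```text
---
[0.46661144 0.35508436 1.57410277] [ 0.2  0.4  0.3  0.2  0.4 -1.8 -1.6 -2.5  0.4 -2.  -0.3  0.1  1.3  1.2
 -1.2  1.9  0.4  1.8]
grip [0.46673176 0.31869517 0.12354974] tip [0.46646401 0.3996728  0.0065    ]
0 1 [0.48 0.15 0.01 1.43 0.   2.04] [array([-0.75,  0.54,  0.13,  1.77,  0.45,  0.56]), array([-0.54,  0.26, -0.01,  1.81,  0.56,  0.77])]
0 -1 [ 0.48  0.15  0.01  1.43  0.   -1.1 ] [array([-0.75,  0.54,  0.13,  1.77,  0.45, -2.58]), array([-0.54,  0.26, -0.01,  1.81,  0.56, -2.37])]
15 1 [ 0.6   0.33  0.2   1.59 -0.22  2.18] [array([-0.67,  0.31, -0.04,  1.57,  0.33,  0.73]), array([-0.42,  0.08, -0.08,  1.66,  0.4 ,  0.98])]
15 -1 [ 0.6   0.33  0.2   1.59 -0.22 -0.96] [array([-0.67,  0.31, -0.04,  1.57,  0.33, -2.42]), array([-0.42,  0.08, -0.08,  1.66,  0.4 , -2.16])]
30 1 [ 0.7   0.55  0.41  1.79 -0.4   2.33] [array([-0.56,  0.11, -0.2 ,  1.39,  0.16,  0.88]), array([-0.28, -0.04, -0.15,  1.55,  0.19,  1.17])]
30 -1 [ 0.7   0.55  0.41  1.79 -0.4  -0.81] [array([-0.56,  0.11, -0.2 ,  1.39,  0.16, -2.26]), array([-0.28, -0.04, -0.15,  1.55,  0.19, -1.97])]
42 1 [ 0.76  0.74  0.6   1.98 -0.51  2.47] [array([-0.45, -0.01, -0.32,  1.27,  0.  ,  1.  ]), array([-0.14, -0.1 , -0.19,  1.48,  0.  ,  1.31])]
42 -1 [ 0.76  0.74  0.6   1.98 -0.51 -0.67] [array([-0.45, -0.01, -0.32,  1.27,  0.  , -2.14]), array([-0.14, -0.1 , -0.19,  1.48,  0.  , -1.83])]
```

Fits hold up: the tray is at board coordinates (-49.5, 77) mm against an expected (-48…-51, 78), and the spatula's tip and grip are symmetric about the stand axis. Now I'll grasp it.

```bash
cat >> h.py <<'E'
YS=1.578; TILT=np.radians(15)
hs=np.array([np.cos(YS),np.sin(YS),0]); ls=np.array([-np.sin(YS),np.cos(YS),0]); up=np.array([0,0,1.])
GRIP=np.array([.467,.318,.122])
zs=-up*np.cos(TILT)-hs*np.sin(TILT); MS=rotm(zs,-ls)
PG=GRIP+zs*.0187   # tcp at grasp
def RS(yaw,pitch): return R.from_euler("ZY",[yaw,pitch]).as_matrix()
# spatula in tool frame at grasp (stand pitch 42 deg)
XR=MS.T@RS(YS,np.radians(42)); XG=MS.T@(GRIP-PG)   # XG: grip point in tool
GL=np.array([-.0785,0,.0328]); TIP=np.array([.06,0,0])
def tool_for_tip(tip,yaw,pitch):
    S=RS(yaw,pitch); M=S@XR.T; g=tip+S@(GL-TIP); return g-M@XG, rv(M)
BE=np.array([.5343,.0831,.030]); YB=1.686
BR=R.from_euler("Z",YB).as_matrix()
def B2W(p): return BE+BR@np.array(p,float)
def snap(tag,*cams):
    for c in cams: save(f"{tag}_{c}",c)
E
python3 - <<'E'
from h import *
manip.reach(PG+[0,0,.09],rv(MS)); print(manip.get_time_s())
manip.servo_line(PG,velocity=.1); print(manip.get_position(),manip.get_ft_force())
snap("g0","scene","wrist")
manip.gripper_to(0.0); print(manip.get_opening(),manip.get_ft_force(),manip.get_ft_torque(),manip.get_time_s())
snap("g1","scene","wrist")
E
python3 - <<'E'
import cv2,numpy as np
a=[cv2.imread(f"pics/g{i}_scene.png")[170:330,160:360] for i in (0,1)]
cv2.imwrite("pics/g01.png",cv2.resize(np.hstack(a),None,fx=2,fy=2,interpolation=cv2.INTER_CUBIC))
E
```

```text
5.5833
[0.46758812 0.31344569 0.10498651] [-0.78853603  0.33538482  0.78995184]
0.01545944252827315 [-0.3311749  -0.07722359  1.45412378] [ 0.19594476  0.03449164 -0.01563395] 7.3833
```

View pics/g01.png

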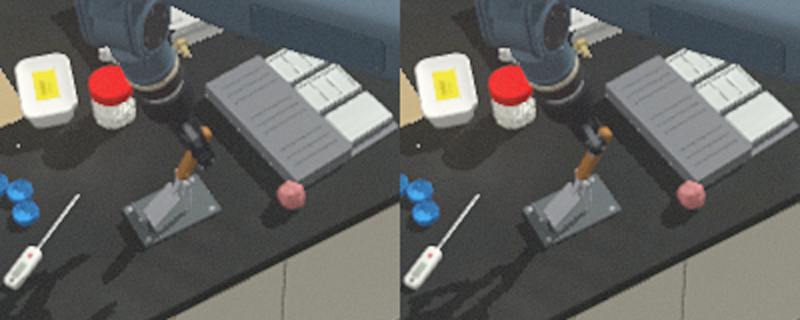

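View pics/g1_wrist.png

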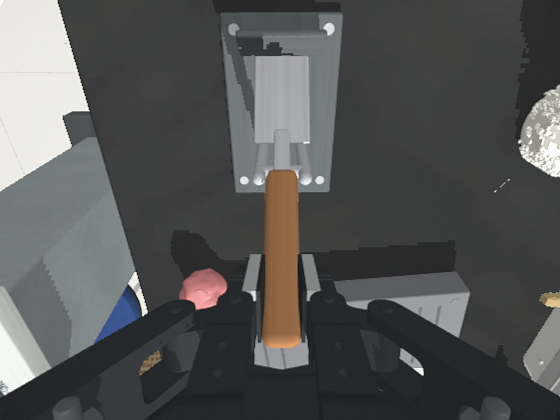

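The handle sits between the pads, with the blade at (283,100) and the butt at (282,335) in the wrist view; the opening is 15.5 mm. Lifting straight up.

```bash
python3 - <<'E'
from h import *
print(manip.servo_line(PG+[0,0,.13],velocity=.12)); manip.sleep(.15)
snap("l1","scene","wrist"); print(manip.get_opening(),manip.get_ft_force(),manip.get_ft_torque(),manip.get_time_s())
E
python3 - <<'E'
import cv2,numpy as np
a=cv2.imread("pics/l1_wrist.png")[0:380,180:400]
b=cv2.imread("pics/l1_scene.png")[150:340,160:360]
cv2.imwrite("pics/l1.png",np.hstack([cv2.resize(a,(347,600)),cv2.resize(b,(450,428)) if 0 else cv2.copyMakeBorder(cv2.resize(b,(450,428)),0,172,0,0,0)]))
E
```

```text
False
0.01568441699797069 [-0.99106001 -0.13422196 -1.34741115] [0.26944813 0.05999861 0.00139106] 8.9667
```

View pics/l1.png

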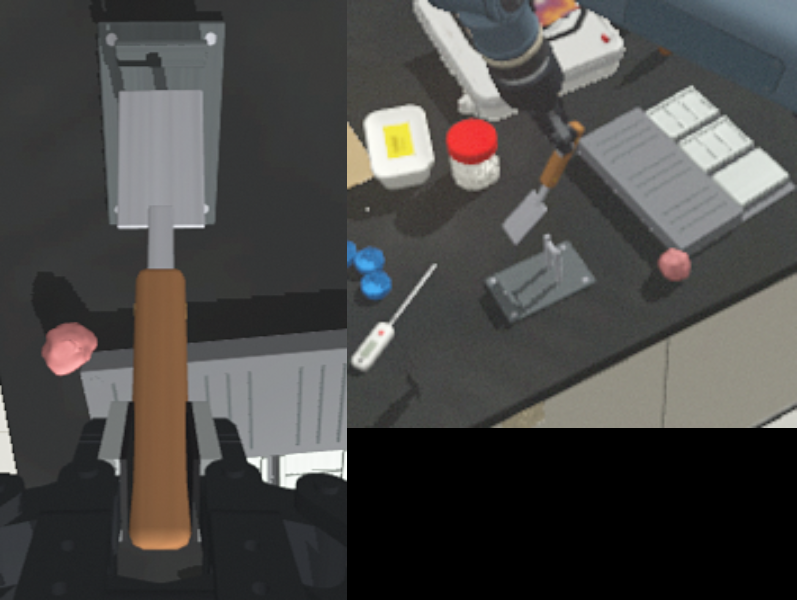

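Lifted clear and held. Next I compare the predicted spatula-in-tool pose with this close view.

Run:
```python
from h import *
from scipy.optimize import least_squares
_,K,T=load("l1_wrist")
p=np.array(manip.get_position()); M=R.from_rotvec(manip.get_eef_rot()).as_matrix()
def hp(d,n,y):
    a=np.radians(20); o=GL*1000+85*np.array([np.cos(a),0,-np.sin(a)])
    return (o+d*np.array([-np.cos(a),0,np.sin(a)])+n*np.array([np.sin(a),0,np.cos(a)])+np.array([0,y,0]))/1000
# image: left = low world x = +y of spatula
L=np.array([[.06,.018,.0025],[.06,-.018,.0025],[0,.018,.0025],[0,-.018,.0025],hp(30,4,9),hp(30,4,-9)])
uv=np.array([(120,92),(202,90),(118,228),(205,227),(135,272),(187,271)])/1.578+[180,0]
S=M@XR; g=p+M@XG
print(np.round(proj((L-GL)@S.T+g,K,T)-uv,1).tolist())
def f(v):
    S2=S@R.from_rotvec(v[3:]).as_matrix(); return np.r_[(proj((L-GL)@S2.T+g+S@v[:3],K,T)-uv).ravel(), v[:3]*1000*[.3,.5,.3], v[3:]*[10,10,10]]
r=least_squares(f,np.zeros(6)); print("shift mm",r.x[:3]*1000,"rot deg",np.degrees(r.x[3:]),np.round(r.fun[:12],1))
```

```text
[[0.1, 0.3], [1.3, 1.5], [0.1, -2.4], [1.1, -1.9], [2.1, 0.2], [0.1, 0.8]]
shift mm [-0.52866296  0.75575302  0.57977702] rot deg [-1.26499217 -0.07614979  0.19584982] [-0.8  0.7  0.7  0.9 -0.5 -1.8  0.7 -1.9  1.   0.9 -0.8  1.2]
```

```bash
python3 - <<'E'
from h import *
P3=np.radians(3)
for w in ([0.10,.078,.16],[-.13,.078,.12],[-.13,.078,-.015]):
    t,o=tool_for_tip(B2W(w),YB,P3); print(np.round(t,3),manip.inverse_kinematics(t,o) is not None)
    manip.reach(t,o); print(manip.get_time_s())
snap("a1","scene","top","wrist")
f0=np.array(manip.get_ft_force())
t,o=tool_for_tip(B2W([-.13,.078,-.036]),YB,P3)
hit=manip.servo_line(t,velocity=.02,force_limit=1.5)
pos=np.array(manip.get_position()); t0,_=tool_for_tip(B2W([-.13,.078,-.03]),YB,P3)
print(hit,"z off",pos-t0,np.array(manip.get_ft_force())-f0,manip.get_time_s())
t,o=tool_for_tip(B2W([-.13,.078,-.02]),YB,P3); manip.servo_line(t,velocity=.05)
snap("a2","scene","wrist")
E
python3 - <<'E'
import cv2,numpy as np
a=cv2.imread("pics/a2_wrist.png"); b=cv2.imread("pics/a2_scene.png")[170:300,250:420]
cv2.imwrite("pics/a2.png",np.vstack([cv2.resize(b,(400,306)),cv2.resize(a,(400,294))]))
E
```

```text
[0.46  0.045 0.213] True
10.1167
[ 0.487 -0.183  0.173] True
11.0417
[ 0.487 -0.183  0.038] True
11.6417
True z off [-2.48815478e-04 -9.46504761e-05 -6.23487530e-03] [ 1.59542384 -1.10372943  2.81107745] 12.7917
```

View pics/a2.png

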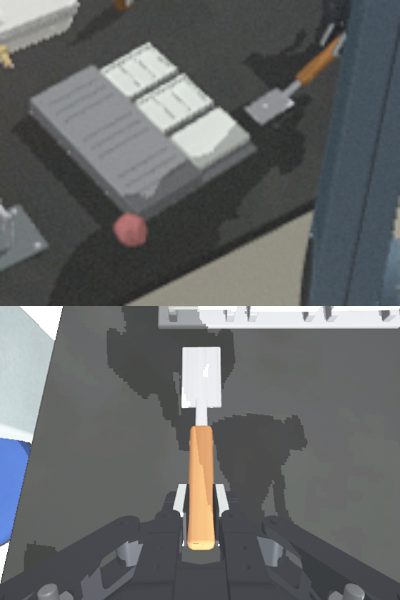

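View pics/a2_wrist.png

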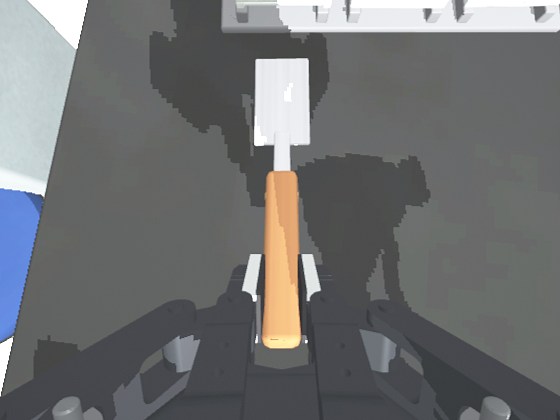

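Run:
```python
import cv2,numpy as np
a=cv2.imread("pics/a1_wrist.png")[0:120,220:340]; b=cv2.imread("pics/a2_wrist.png")[0:120,220:340]
cv2.imwrite("pics/a12z.png",cv2.resize(np.hstack([a,b]),None,fx=3.3,fy=3.3,interpolation=cv2.INTER_CUBIC))
```

```text
(no output)
```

View pics/a12z.png

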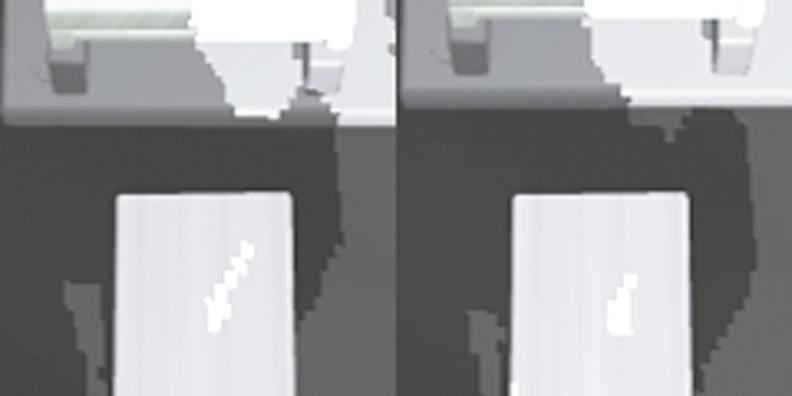

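Run:
```python
from h import *
_,K,T=load("a2_wrist")
for n,u,z in [("rail L in bottom",(489,75),.006),("rail R in bottom",(715,75),.006),("board front top edge L",(405,90),.006),("front top edge R",(780,88),.006),("tray front L lower",(452,35),.021)]:
    w=ray([(u[0]-396)/3.3+220,u[1]/3.3],z,K,T); print(n,np.round(BR.T@(w-BE),4))
p=np.array(manip.get_position());M=R.from_rotvec(manip.get_eef_rot()).as_matrix()
for pt in ([.06,.018,.0025],[.06,-.018,.0025],[0,.018,.0025],[0,-.018,.0025]):
    w=M@XR@(np.array(pt)-GL)+p+M@XG; print(np.round(proj(w,K,T),1),np.round(BR.T@(w-BE),4), "raised 5.5:",np.round(proj(w+[0,0,.0055],K,T),1))
```

```text
rail L in bottom [-0.0983  0.1023 -0.024 ]
rail R in bottom [-0.0984  0.0537 -0.024 ]
board front top edge L [-0.1018  0.1203 -0.024 ]
front top edge R [-0.1015  0.0398 -0.024 ]
tray front L lower [-0.1013  0.1082 -0.009 ]
[[255.6  58. ]] [-0.1297  0.0962 -0.0175] raised 5.5: [[255.   52.9]]
[[308.8  57.9]] [-0.1297  0.0602 -0.0176] raised 5.5: [[309.4  52.8]]
[[254.4 141.3]] [-0.1896  0.0962 -0.0145] raised 5.5: [[253.6 138.1]]
[[310.4 141.2]] [-0.1896  0.0602 -0.0145] raised 5.5: [[311.2 138. ]]
```

The wrist view confirms the board frame: front edge at -101.8 mm and channel centre at 78.0 mm. It also matches the predicted blade tip pixels, but the touch came 6 mm lower than predicted. I'll resolve this with a stepped descent that logs force.

```bash
python3 - <<'E'
from h import *
P3=np.radians(3)
for z in np.arange(-.025,-.0371,-.0015):
    t,o=tool_for_tip(B2W([-.13,.078,z]),YB,P3); manip.servo_line(t,velocity=.03); manip.sleep(.1)
    p=np.array(manip.get_position()); f=manip.get_ft_force(); q=manip.get_ft_torque()
    print(round(z*1000,1),round((p-t)[2]*1000,2),np.round(f,2),np.round(q,3))
    if f[2]>4: break
snap("a3","wrist","scene")
t,o=tool_for_tip(B2W([-.13,.078,-.02]),YB,P3); manip.servo_line(t,velocity=.05); snap("a4","wrist")
print(manip.get_time_s())
E
python3 - <<'E'
import cv2,numpy as np
a=cv2.imread("pics/a3_wrist.png")[30:150,220:340]; b=cv2.imread("pics/a4_wrist.png")[30:150,220:340]
cv2.imwrite("pics/a34z.png",cv2.resize(np.hstack([a,b]),None,fx=3.3,fy=3.3,interpolation=cv2.INTER_CUBIC))
E
```

```text
-25.0 -0.2 [ 0.13 -0.24 -1.52] [-0.509 -0.07   0.012]
-26.5 0.07 [ 0.13  0.23 -1.34] [-0.546 -0.066  0.002]
-28.0 -0.02 [ 1.02  0.69 -1.15] [-0.499 -0.058  0.018]
-29.5 -0.05 [ 0.56 -0.37 -0.61] [-0.504 -0.074 -0.   ]
-31.0 -0.02 [-0.84  0.77 -0.83] [-0.439 -0.018 -0.04 ]
-32.5 0.07 [ 1.1   0.16 -0.6 ] [-0.451 -0.079  0.026]
-34.0 0.1 [-0.08 -0.74 -0.32] [-0.434 -0.063 -0.047]
-35.5 0.1 [ 0.06 -0.76  0.84] [-0.392 -0.06   0.008]
-37.0 0.08 [ 0.51 -0.38  1.01] [-0.37  -0.047 -0.05 ]
17.2417
```

View pics/a34z.png

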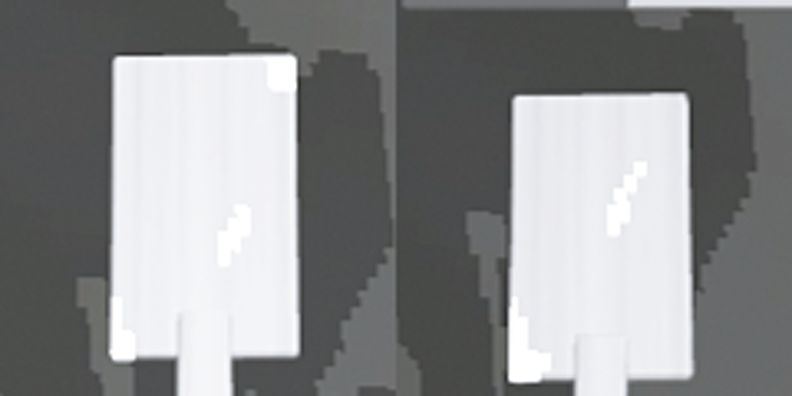

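The contact starts near -29.5 mm, as predicted; the grip is just springy in pitch and it recovered on lifting. Inserting the blade now.

```bash
python3 - <<'E'
from h import *
P=np.radians(1.5)
t,o=tool_for_tip(B2W([-.115,.078,-.0195]),YB,P); manip.servo_line(t,velocity=.06,rotation=o)
f0=np.array(manip.get_ft_force())
t,o=tool_for_tip(B2W([-.056,.078,-.0195]),YB,P); hit=manip.servo_line(t,velocity=.05,force_limit=5)
print(hit,np.array(manip.get_position())-t,np.array(manip.get_ft_force())-f0,manip.get_time_s())
snap("i1","wrist","scene")
E
python3 - <<'E'
import cv2,numpy as np
a=cv2.imread("pics/i1_wrist.png")[0:200,150:450]; b=cv2.imread("pics/i1_scene.png")[170:300,250:420]
cv2.imwrite("pics/i1.png",np.vstack([cv2.resize(b,(400,306)),cv2.resize(a,(400,267))]))
E
```

```text
False [ 1.19090383e-04 -3.41779347e-04 -1.20349070e-05] [-0.07276305 -0.35284538 -1.14462504] 18.9667
```

View pics/i1.png

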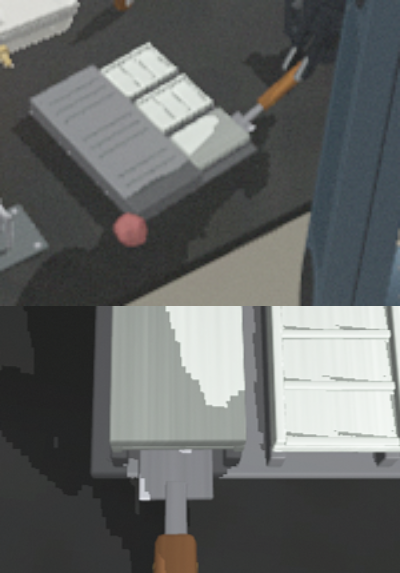

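The blade is 39 mm under the tray, centred between its rails (wrist view: blade at (175,470), tray above), with no contact. Now the lift, first to 60°.

```bash
cat >> h.py <<'E'
def tip_at(thd,d=.0515,off=.003):
    th=np.radians(thd); u=np.array([-np.cos(th),np.sin(th)]); n=np.array([np.sin(th),np.cos(th)])
    if thd<=90: P=np.array([min(-.0045,-.011*np.sin(th)),-.014])
    else: P=np.array([.014*np.cos(th)/np.sin(th),-.014])-.011*n
    C=P+d*u+off*n; ph=np.radians(1.5+.13*thd)
    C=C-.0025*np.array([np.sin(ph),np.cos(ph)])
    return tool_for_tip(B2W([C[0],.078,C[1]]),YB,ph)
E
python3 - <<'E'
from h import *
pl=[tip_at(a) for a in range(0,131,10)]
q=None
for t,o in pl: 
    q=manip.inverse_kinematics(t,o); print(np.round(t,3),None if q is None else np.round(q,2))
for a in (5,20,35,50,60):
    t,o=tip_at(a); manip.servo_line(t,velocity=.05,rotation=o)
    print(a,np.round(manip.get_ft_force(),2),round(manip.get_time_s(),2))
snap("t1","wrist","scene")
E
python3 - <<'E'
import cv2,numpy as np
a=cv2.imread("pics/t1_wrist.png")[0:200,150:450]; b=cv2.imread("pics/t1_scene.png")[170:300,250:420]
cv2.imwrite("pics/t1.png",np.vstack([cv2.resize(b,(400,306)),cv2.resize(a,(400,267))]))
E
```

```text
[ 0.478 -0.11   0.036] [-0.6   0.27 -0.06  1.54  0.33  0.81]
[ 0.478 -0.109  0.048] [-0.59  0.24 -0.06  1.55  0.32  0.82]
[ 0.478 -0.105  0.059] [-0.57  0.21 -0.07  1.55  0.31  0.84]
[ 0.477 -0.101  0.07 ] [-0.56  0.19 -0.07  1.56  0.29  0.86]
[ 0.477 -0.097  0.08 ] [-0.54  0.16 -0.08  1.56  0.28  0.89]
[ 0.476 -0.091  0.089] [-0.52  0.13 -0.08  1.56  0.27  0.91]
[ 0.475 -0.084  0.097] [-0.5   0.1  -0.09  1.56  0.25  0.94]
[ 0.474 -0.075  0.103] [-0.47  0.07 -0.1   1.55  0.24  0.97]
[ 0.473 -0.066  0.107] [-0.44  0.05 -0.12  1.55  0.22  1.  ]
[ 0.472 -0.056  0.11 ] [-0.41  0.02 -0.13  1.54  0.21  1.03]
[ 0.471 -0.049  0.114] [-0.39  0.   -0.14  1.53  0.19  1.06]
[ 0.47  -0.041  0.116] [-0.36 -0.02 -0.15  1.52  0.17  1.09]
[ 0.469 -0.035  0.116] [-0.33 -0.03 -0.17  1.51  0.16  1.12]
[ 0.469 -0.029  0.115] [-0.31 -0.05 -0.18  1.5   0.14  1.14]
5 [-0.61  0.02 -1.39] 19.46
20 [ 0.45  0.57 -1.67] 19.97
35 [-0.4  -0.52 -0.75] 20.46
50 [ 0.86 -0.96 -0.82] 20.93
60 [ 0.12 -0.25 -1.1 ] 21.29
```

View pics/t1.png

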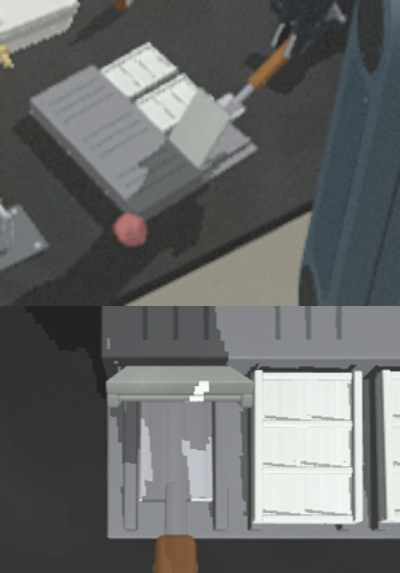

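The tray stands about 55–60° up, leaning on the blade tip with its far edge against the step. I'll go on past upright.

```bash
python3 - <<'E'
from h import *
for a in (75,88,98,106,113):
    t,o=tip_at(a); manip.servo_line(t,velocity=.04,rotation=o)
    print(a,np.round(manip.get_ft_force(),2),round(manip.get_time_s(),2))
manip.sleep(.3)
snap("t2","wrist","scene")
E
python3 - <<'E'
import cv2,numpy as np
a=cv2.imread("pics/t2_wrist.png")[0:200,150:450]; b=cv2.imread("pics/t2_scene.png")[170:300,250:420]
cv2.imwrite("pics/t2.png",np.vstack([cv2.resize(b,(400,306)),cv2.resize(a,(400,267))]))
E
```

```text
75 [-0.07 -0.14 -0.62] 21.93
88 [ 0.87  0.06 -1.48] 22.42
98 [-0.84 -0.53 -1.29] 22.78
106 [ 0.05  0.15 -0.29] 23.09
113 [-0.07  0.31 -1.35] 23.37
```

View pics/t2.png

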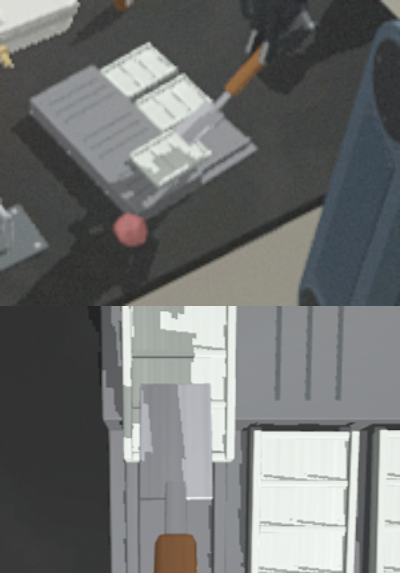

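The tray has flipped face up onto the upper step, with the blade hovering above it. I'll lift away, check the tray, and go back above the stand.

```bash
python3 - <<'E'
from h import *
p=np.array(manip.get_position()); 
manip.servo_line(p+BR@np.array([-.02,0,.06]),velocity=.12)
manip.servo_line(p+BR@np.array([-.04,0,.15]),velocity=.2)
snap("r0","wrist","scene")
w,o=tool_for_tip(B2W([.12,.078,.17]),YB,np.radians(20)); manip.reach(w,o)
manip.reach(PG+[0,0,.13],rv(MS)); manip.sleep(.2)
snap("r1","wrist","scene","top")
for l in ["tray_down"]:
    for c in ("scene","top"):
        r=manip.search_frame(l,c); print(c,[(round(d["confidence"],2),np.round(BR.T@(np.array(d["centre"])-BE),3)) for d in r])
print(manip.get_time_s())
E
python3 - <<'E'
import cv2,numpy as np
a=cv2.imread("pics/r1_wrist.png")[0:380,180:400]; b=cv2.imread("pics/l1_wrist.png")[0:380,180:400]
cv2.imwrite("pics/r1.png",np.hstack([cv2.resize(b,(347,600)),cv2.resize(a,(347,600))]))
a=cv2.imread("pics/r1_scene.png")[150:330,180:380]; cv2.imwrite("pics/r1s.png",cv2.resize(a,None,fx=3.3,fy=3.3))
E
```

```text
scene [(0.94, array([0.018, 0.073, 0.008])), (0.2, array([0.062, 0.023, 0.   ]))]
top [(0.79, array([0.023, 0.081, 0.004]))]
27.2833
```

View pics/r1.png

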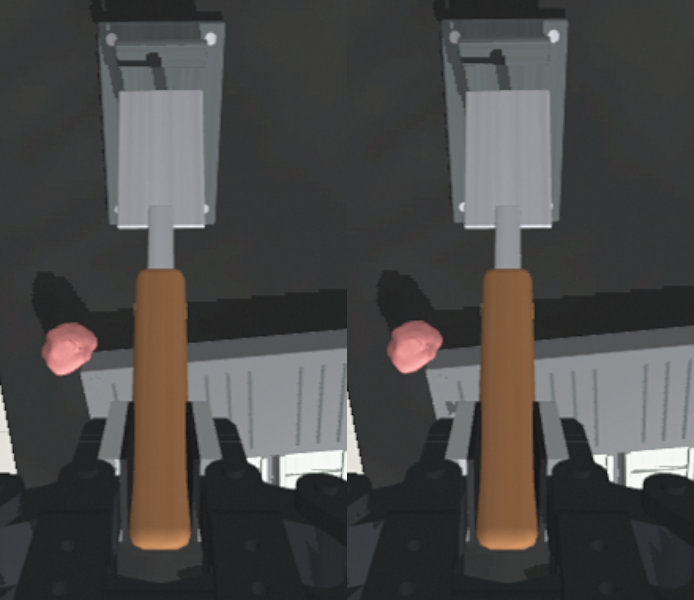

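View pics/r1s.png

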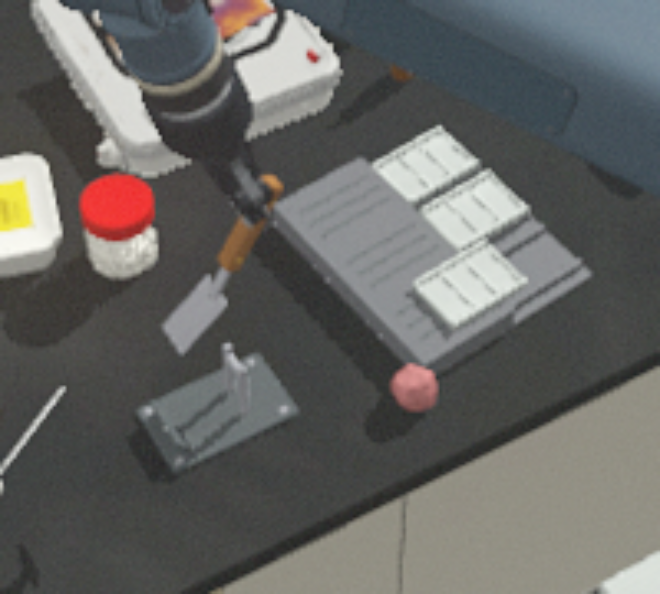

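View pics/r0_wrist.png

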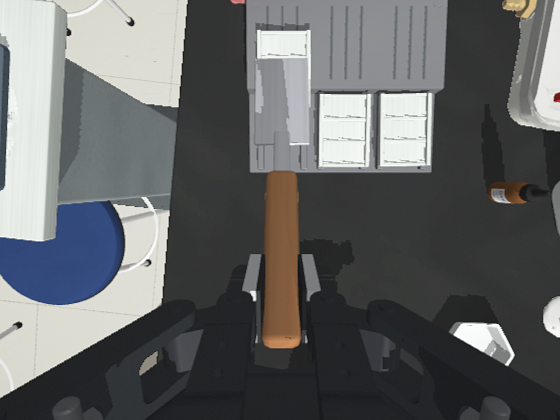

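The tray lies face up on the deck, centred near board (20, 77) mm. The spatula-in-hand view is identical to the one after lifting (the blade is at the same place). Lowering it straight back.

```bash
python3 - <<'E'
from h import *
manip.servo_line(PG+[0,0,.03],velocity=.12)
f0=np.array(manip.get_ft_force())
hit=manip.servo_line(PG,velocity=.04,force_limit=8)
print(hit,np.array(manip.get_position())-PG,np.array(manip.get_ft_force())-f0,manip.get_time_s())
snap("p1","wrist","scene")
E
python3 - <<'E'
import cv2,numpy as np
a=cv2.imread("pics/p1_wrist.png")[0:380,180:400]; b=cv2.imread("pics/g1_wrist.png")[0:380,180:400]
cv2.imwrite("pics/p1.png",np.hstack([cv2.resize(b,(347,600)),cv2.resize(a,(347,600))]))
E
```

```text
False [ 4.74829836e-05 -1.18984440e-04  2.84614933e-04] [1.55466076 0.11946467 1.39550137] 29.1667
```

View pics/p1.png

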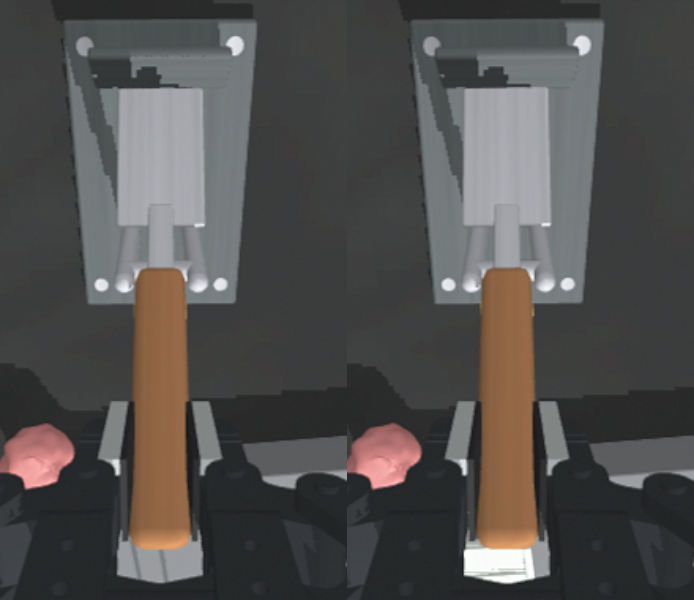

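It sits between the rods exactly as at the grasp. I'll release and retreat straight up.

```bash
python3 - <<'E'
from h import *
manip.gripper_to(.085); manip.sleep(.2)
manip.servo_line(PG+[0,0,.12],velocity=.1); 
manip.reach([0.45,0.33,0.25],rv(rotm([0,0,-1],[1,0,0]))); manip.sleep(.3); save("e1","wrist")
manip.reach([0.50,0.10,0.22],rv(rotm([0,0,-1],[1,0,0]))); manip.sleep(.2); save("e2","wrist"); save("e2s","scene")
print(manip.get_time_s())
E
python3 - <<'E'
import cv2,numpy as np
a=cv2.imread("pics/w2.png")[80:260,200:400]; b=cv2.imread("pics/e1.png")[80:260,200:400]; c=cv2.imread("pics/e2.png")[70:295,170:440]
cv2.imwrite("pics/e1z.png",np.vstack([cv2.resize(np.hstack([a,b]),(600,270)),cv2.resize(c,(396,330)).copy() if 0 else cv2.copyMakeBorder(cv2.resize(c,(396,330)),0,0,0,204,0)]))
E
```

```text
33.4083
```

View pics/e1z.png

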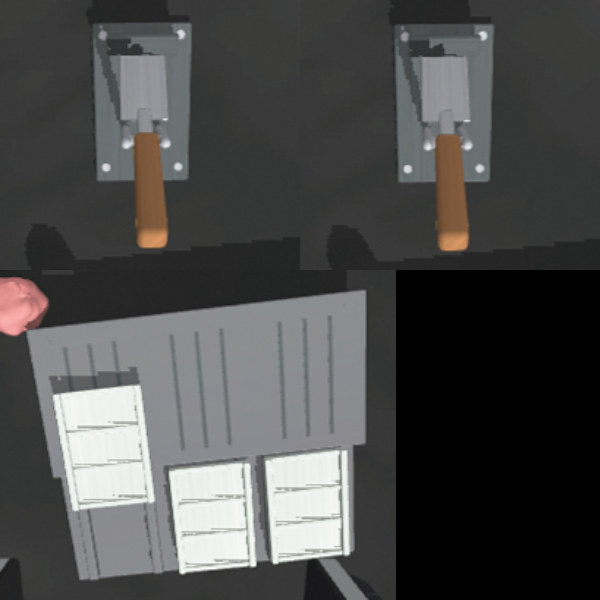

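View pics/e2s.png

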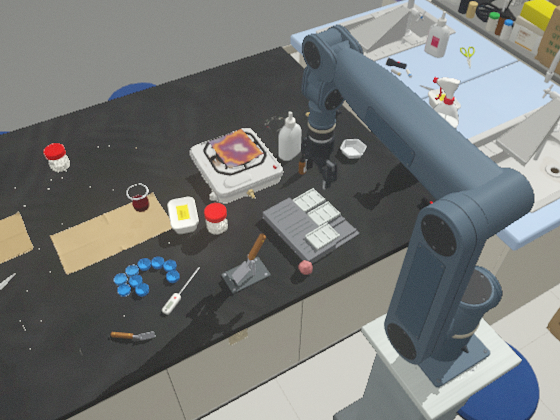

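Run:
```python
from h import *
_,K,T=load("e2")
P=np.array([BR.T@(ray([u/1.4667+170,(v-270)/1.4667+70],.041,K,T)-BE) for u,v in [(53,396),(139,386),(153,502),(76,510)]])
print(np.round(P,4),P.mean(0), np.linalg.norm(P[0]-P[3]),np.linalg.norm(P[0]-P[1]))
manip.job_done()
```

```text
[[ 0.0639  0.108   0.011 ]
 [ 0.0639  0.0454  0.011 ]
 [-0.0245  0.0459  0.011 ]
 [-0.0242  0.1058  0.011 ]] [0.01980399 0.07627685 0.011     ] 0.08812182426985801 0.062653629870522
the job is handed in; nothing more can be done
```

I tipped the face-down tray over onto the upper step, put the spatula back in its stand and handed the job in at about 33 s of the 61 s allowed. The simulator gives no verdict, so this rests on my own image checks.

**How it went:** The gripper lifted the spatula straight out of the stand. The blade went 39 mm under the tray's front edge without hitting anything, then pushed the tray past upright, and it fell over by itself. The gripper stayed well clear of the trays throughout.

**Last checks:**
- **Tray:** it lies face up, its centre about 20 mm beyond the step edge and 76 mm along it. In the image it measures 88 x 63 mm, which fits a flat 90 x 64 mm tray. I computed the position and size assuming the tray's height, so flatness was not measured separately.
- **Spatula:** in the stand it looks the same as before I took it, and the pinch pose matched just before release.
- **Surroundings:** the other two trays look in place in the final pictures. I saw nothing else moved, but I measured no bystander positions, and the dye bottle was partly hidden and the torch not clearly visible.
- **Gripper:** it was open and clear of everything at hand-in.

**One disagreement on the way:** the first test touch on the bench registered about 6 mm lower than predicted. A slow repeat with force readings showed the grip gives slightly in pitch and springs back, with contact starting where expected. I kept the original estimate, and the insertion confirmed it.

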